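# Clear the watering can off the seedling frame and hold its lid at the vent mark

## Task

The watering can is weighing down the lid of the wooden seedling frame: lift it off by its top handle, keep it upright, set it down in the round grey drip saucer beside the frame and let go of it. Then raise the frame's hinged lid by its bar until the lid's pointer is level with the black clip on the metal arc, and finish holding it there with the gripper - the lid falls shut if let go. Leave the clip where it is set and do not push the other things on the bench about.

Things in the scene. Friction and masses are not known exactly. Their poses are not given: they have to be found in the camera images.
- frame: wooden seedling frame fixed to the bench, 280 (x) x 300 (y) x 100 mm tall, open-topped under its lid; origin at the centre of its underside, its x axis points from the lid's bar towards the hinge (away from the robot), y to its left, z up. Lid shut: lid top 109 mm above the bench, lid 288 mm deep, 300 mm wide, 8 mm thick.
- lid_hinge (a point): point on the lid's hinge line, at the middle of the frame's far edge: 140 mm along +x of the frame from its origin, 105 mm above the bench; the hinge line runs along the frame's y axis; axes as the frame's
- lid (a joint): angle of the lid in rad: 0 shut (flat), grows as its near edge rises, up to 1.5. Starts at 0. Lid about 0.3 to 0.65 kg, nearly free hinge, falls shut unless held.
- lid_bar (a point): middle of the lid's steel grip bar (round, 12 mm thick, 100 mm long, parallel to the hinge line, a post at each end), on the lid near its near edge. Lid shut: 265 mm from the hinge line towards the robot (frame -x) and 40 mm above it; there are 30 mm clear under the bar. It turns with the lid: the lid's axes are those of the frame when shut.
- lid_pointer (a point): inner end of the lid's flat aluminium pointer (40 mm long, 5 mm thick) that sticks out of the lid's right-hand edge (frame -y): 145 mm from the hinge line; moves with the lid; x axis along the lid, pointing to the hinge line
- clip (a joint): angle of the clip on the arc in rad, about the lid's hinge line and in the same sense as the lid's angle: the lid is at the mark when its angle equals this (0.45 to 0.85). The clip is held by stiff friction.
- clip_mark (a point): outer end of the black clip (26 x 30 x 12 mm, with a small steel thumbscrew) on the upright steel arc at the frame's right-hand side (frame -y): 141 mm from the hinge line; x axis points along the radius to the hinge line
- can: small metal watering can standing on the middle of the lid; round body 110 mm across and 110 mm tall, thin spout along its +x reaching 140 mm from its axis and 120 mm high; origin at the centre of its underside, z up; about 0.3 to 0.65 kg
- can_handle (a point): middle of the can's dark wooden top handle: a straight level round bar 14 mm thick, 84 mm long along the can's x axis, a post at each end, 165 mm above the can's underside; 48 mm clear under the bar
- saucer: round grey plastic drip saucer fixed on the bench to the left or right of the frame; 190 mm across, rim 14 mm tall, its flat floor 4 mm above the bench and 170 mm across; origin at the centre of its underside
- potstack: bystander: stack of three upturned terracotta pots, 136 mm across, 155 mm tall; origin under its centre
- trowel: bystander: hand trowel lying flat, 275 mm long, wooden handle and steel blade; origin under the middle of the blade
- dibber: bystander: wooden T-handled dibber lying flat, 145 mm long; origin under its rod, 30 mm from the tip
- sprayer: bystander: white spray bottle, 72 mm across, 195 mm tall; origin under its centre
- labels: bystander: grey beaker of plant labels, 68 mm across, 120 mm tall; origin under its centre

How it is judged:
By the outcome, as a careful person would: the job done as asked, in the order asked, and still so for the second after the job is handed in, while the arm keeps its last pose, push and grip.
It also fails if it takes over 64 s, if anything falls off the work surface, if the arm or the gripper's body presses on something with over 40 N, if the wrist force passes 120 N, or if a joint passes its speed limit or range.

## Robot

A 6-joint arm with a two-finger parallel gripper is mounted at the origin on the work surface. World frame = base frame: x ahead of the robot, y to its left, z up, the work surface at z = 0. Lengths are in m, angles in degrees, forces in N, time in s.
With the tool pointing down it reaches from about 0.25 to 0.725 m from the base axis. Payload 9.7 kg.
Tool frame: the origin (TCP) lies at the very end of the fingers, on their centre line; the grasp point (between the pads) lies 19 mm behind it; x points along the fingers, z is the direction in which the jaws open and shut, and the axes are right-handed (so a half turn about x gives the same grasp; the last joint's range is limited). The gripper opens to 85 mm and grips with 20 to 120 N. Pads are 22 mm wide; open, the fingers measure 114 mm over their backs; the gripper's body (76 mm by 85 mm) begins 54 mm behind the grasp point. The pads swing forward as they close: fully open they stand 13 mm farther back than shut.
Start: joints at [67.724, 4.979, 10.078, 95.1, 0, 90], TCP at [0.208, 0.509, 0.231] pointing down, gripper open.
Joint ranges: [-179.16, 179.16], [-48.56, 103.87], [-65.8, 70.77], [-126.05, 130.52], [-82.76, 87.17], [-180, 180]. Speed limits (degrees/s): [127.2, 127.2, 147.25, 180, 180, 180].

## Interface

Orientations are given as [roll, pitch, yaw] about the fixed x, y, z axes, in that order (R = Rz(yaw) Ry(pitch) Rx(roll)).
In Python, from workcell import sensors, vision, job_done gives the robot as it stands.
- The arm moves only by the tool carry_out, never from a script. Its argument "increments" is a list of rows, each a list of 7 numbers: the turn, a rotation vector about the tool's x, y, z in degrees, then the shift along the tool's x, y, z in mm, then the opening in per cent of the stroke, from 0 (shut) to 100 (fully open). A call has 1 to 12 rows; each row shifts and turns the commanded pose from where the row before left it, along the tool's axes as they then stand; what a row does not reach is not made up. A row lasts 1/8 s, in which the tool goes at most 62.5 mm and 10.7 degrees, less where a joint would pass 70% of its speed; a pose out of reach is approached as far as the arm can. A call is refused whole if a number of a shift passes 62.5 or a number of a turn 10.7, either way. A call with a gripper value outside its range is refused whole. The fingers move at their own pace and stop on an object; "squeeze" is the grip in N (left out, the last holds). Time passes only in rows, so rows that do not move let the fingers close. It gives the time, the measured TCP pose, the force and the opening at its end, in the units of the state.
- sensors.get_obs(): the state, without advancing time (a new reading comes with each control period).
- vision.camera(name): name is "scene" or "side" or "wrist"; returns the picture (480x640x3 uint8, red, green, blue); there is no depth.
- vision.calibration(name): a dict with "camera_matrix" (3x3 intrinsics, pixels), "dist" ([k1, k2, p1, p2, k3] as OpenCV has them; the pictures are not rectified), "extrinsics" (4x4, takes a point from world to camera coordinates); the wrist camera has in their place "mount" (4x4, takes a point from camera to tool coordinates, whose origin is the TCP and whose axes are the tool frame's). Camera axes: x right, y up, looking along -z (the intrinsics and any distortion apply to the point x, -y, -z); pixel columns grow to the right and rows downward; lengths in m; the calibration is good to about 2 mm. A picture is of the moment at which its call begins: read the wrist's pose just before it. calibration takes no time and is no camera call.
- job_done(): hands the job in, once; it reports no verdict.
The state is a dict: "time": time; "q": joint angles; "qd": joint speeds; "joint_efforts": joint torques, N m; "ee_pos": TCP position; "tcp_rot": TCP orientation; "wrist_force": force on the tool from outside, world axes, zero at the start; "torque": the same for the moment, N m; "opening": finger opening in m.
Only numpy, scipy, OpenCV 4.12 (cv2) and the standard library are available. Lean on these libraries where they do the work, as an engineer would, in place of code of your own. Each camera call takes 0.05 s, during which the arm holds its last target.

## Working session

There is one attempt and no reset: what is moved stays moved. The work goes in short steps, Python scripts to look and compute and a tool call to move; the robot and the scene stay as the last step left them, time stands still between calls to the robot, and variables do not carry over. Pictures are saved under pics/ and viewed, and the job is handed in when it is done.

Besides the shell and the picture viewer there is one more tool, called after "Call:" as name([rows], argument=value, ...), one row to a line, values as JSON. carry_out: Moves the arm, as the interface text tells. Its arguments: {"type":"object","properties":{"increments":{"type":"array"},"squeeze":{"type":"number"}},"required":["increments"]}

```bash
ls; mkdir -p pics; python3 - <<'E'
from workcell import sensors, vision
import cv2
print(sensors.get_obs())
for n in ("scene","side","wrist"):
    im=vision.camera(n); cv2.imwrite(f"pics/{n}0.png",im[:,:,::-1]); 
    c=vision.calibration(n); print(n,c)
E
```

```text
pics
{'time': 0.0, 'q': array([6.77246757e+01, 5.01246541e+00, 1.00346785e+01, 9.50991628e+01,
       2.79047198e-04, 9.00006965e+01]), 'qd': array([0.04519721, 0.03089781, 0.04768748, 0.05928093, 0.08016628,
       0.08258802]), 'joint_efforts': array([ 5.52146521e-04, -5.20388067e+01,  4.64802110e+01,  1.63085887e-02,
        1.81069081e-04, -2.50092619e-06]), 'ee_pos': array([0.20839575, 0.50874897, 0.23057198]), 'tcp_rot': array([ 179.79292236,   89.92304985, -112.48309866]), 'wrist_force': array([ 0.07688509, -0.11805156,  0.34511288]), 'torque': array([0.00949217, 0.02697443, 0.05794201]), 'opening': 0.08519541320859787}
scene {'camera_matrix': array([[617.78897312,   0.        , 310.1767094 ],
       [  0.        , 617.78897312, 239.06688431],
       [  0.        ,   0.        ,   1.        ]]), 'dist': array([-0.20785409,  0.        ,  0.        ,  0.        ,  0.        ]), 'extrinsics': array([[-0.52727906,  0.84968039, -0.00447451,  0.31706239],
       [-0.55143738, -0.338185  ,  0.76259276,  0.15734884],
       [ 0.64644691,  0.40456661,  0.6468634 , -2.06405854],
       
[... 487 characters left out ...]
0.54813355, -1.28281036],
       [ 0.        ,  0.        ,  0.        ,  1.        ]])}
wrist {'camera_matrix': array([[397.01557821,   0.        , 319.58193504],
       [  0.        , 397.01557821, 238.49412415],
       [  0.        ,   0.        ,   1.        ]]), 'dist': array([-0.00502985,  0.        ,  0.        ,  0.        ,  0.        ]), 'mount': array([[-5.97195215e-04,  2.96206995e-01, -9.55123583e-01,
        -1.42660115e-01],
       [-9.59825892e-05,  9.55123732e-01,  2.96207101e-01,
         7.67176955e-02],
       [ 9.99999817e-01,  2.68568698e-04, -5.41964608e-04,
         1.27318424e-03],
       [ 0.00000000e+00,  0.00000000e+00,  0.00000000e+00,
         1.00000000e+00]])}
```

View pics/scene0.png

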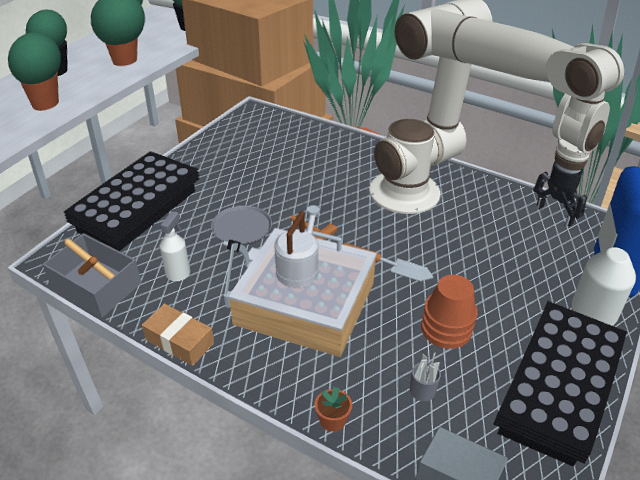

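View pics/side0.png

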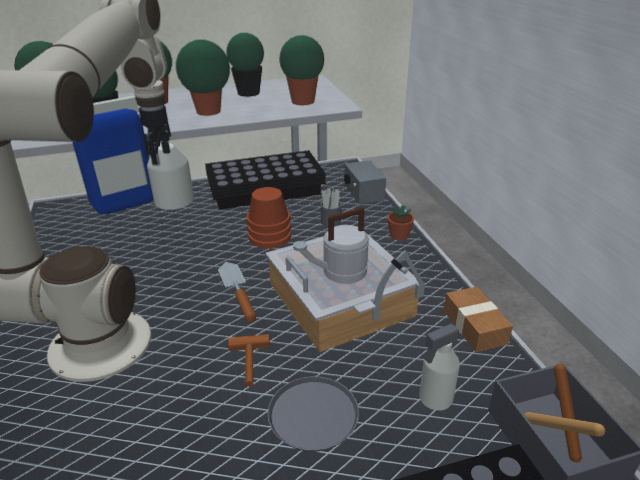

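View pics/wrist0.png

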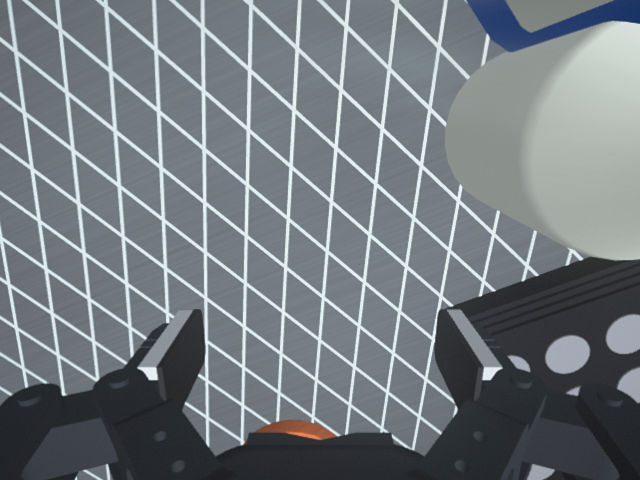

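Scene view: can at about (297,260), saucer at (241,224), lid bar (325,240). Side view: can (346,252), saucer (313,412), arc and clip near (398,265), sprayer (438,375). I'll zoom in to measure.

```bash
cat > h.py <<'E'
import numpy as np, cv2
from workcell import sensors, vision
from scipy.spatial.transform import Rotation as Ro
F=np.diag([1.,-1,-1])
def toolT(o=None):
    o=o or sensors.get_obs()
    T=np.eye(4); T[:3,:3]=Ro.from_euler('xyz',o['tcp_rot'],degrees=True).as_matrix(); T[:3,3]=o['ee_pos']; return T
def E(n,T=None):
    c=vision.calibration(n)
    X=c['extrinsics'] if n!='wrist' else np.linalg.inv((toolT() if T is None else T)@c['mount'])
    return c['camera_matrix'],c['dist'],X
def ray(n,uv,T=None):
    K,d,X=E(n,T); p=cv2.undistortPoints(np.array(uv,float).reshape(-1,1,2),K,d).reshape(-1,2)
    v=np.c_[p,np.ones(len(p))]@F
    R=X[:3,:3]; return -R.T@X[:3,3], v@R
def plane(n,uv,z,T=None):
    o,v=ray(n,uv,T); return o+v*((z-o[2])/v[:,2])[:,None]
def proj(n,P,T=None):
    K,d,X=E(n,T); P=np.atleast_2d(P); c=(P@X[:3,:3].T+X[:3,3])@F
    return cv2.projectPoints(c,np.zeros(3),np.zeros(3),K,d)[0].reshape(-1,2)
def tri(n1,a,n2,b,T1=None,T2=None):
    o1,v1=ray(n1,a,T1);o2,v2=ray(n2,b,T2);v1=v1[0]/np.linalg.norm(v1[0]);v2=v2[0]/np.linalg.norm(v2[0])
    A=np.c_[v1,-v2]; s=np.linalg.lstsq(A,o2-o1,rcond=None)[0]
    p,q=o1+s[0]*v1,o2+s[1]*v2; return (p+q)/2,np.linalg.norm(p-q)
def crop(src,dst,x,y,w,h,k):
    cv2.imwrite(dst,cv2.resize(cv2.imread(src)[y:y+h,x:x+w],None,fx=k,fy=k,interpolation=cv2.INTER_CUBIC))
E
python3 - <<'E'
from h import *
crop('pics/scene0.png','pics/sc1.png',200,190,200,150,4)
crop('pics/side0.png','pics/si1.png',230,195,200,150,4)
im=cv2.imread('pics/side0.png')
# saucer
crop('pics/side0.png','pics/si2.png',220,330,200,140,4)
E
```

```text
(no output)
```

View pics/sc1.png

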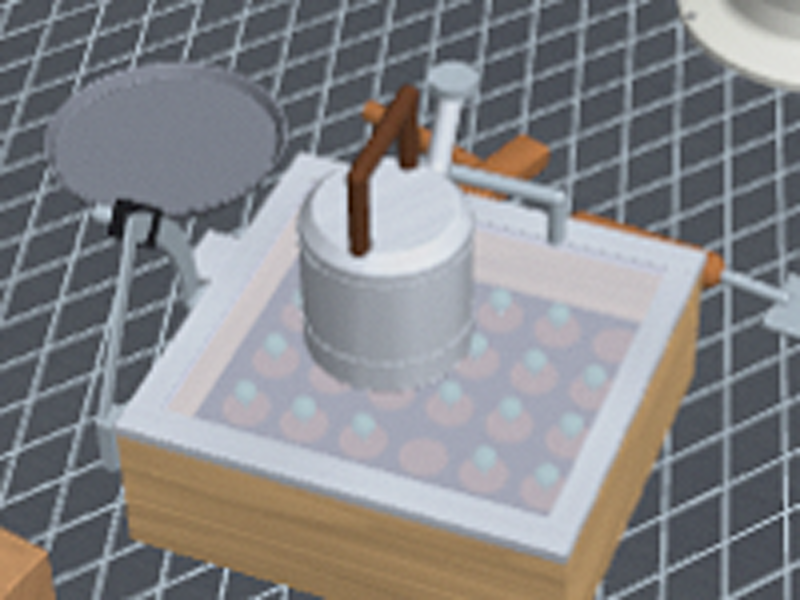

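View pics/si1.png

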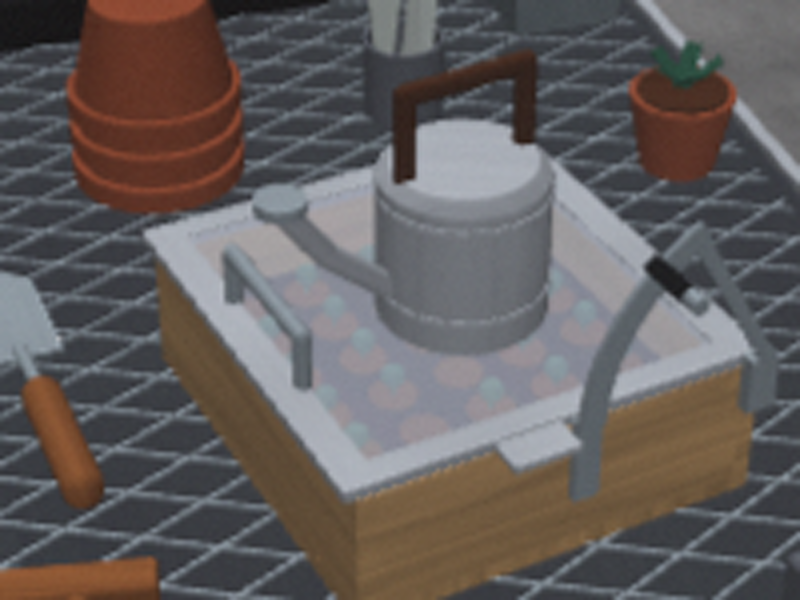

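View pics/si2.png

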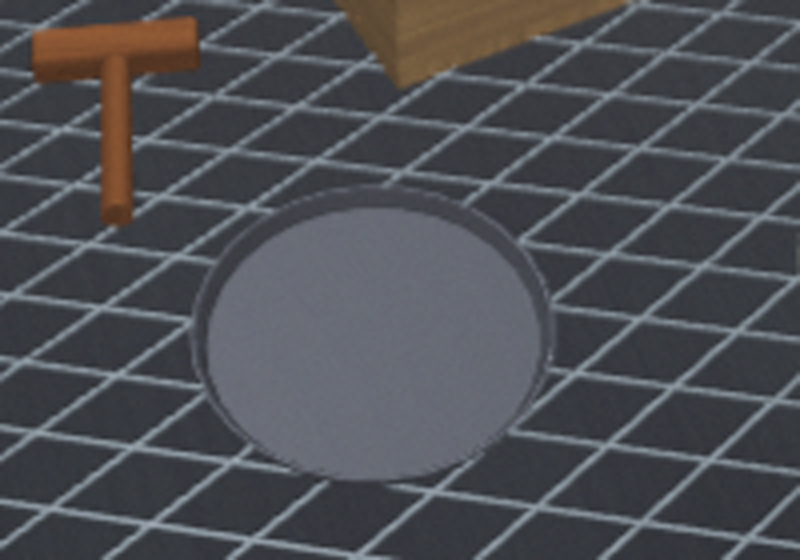

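```bash
python3 - <<'E'
from h import *
S=lambda u,v:(200+u/4-.375,190+v/4-.375)
D=lambda u,v:(230+u/4-.375,195+v/4-.375)
print('cams',ray('scene',(0,0))[0],ray('side',(0,0))[0])
a,e=tri('scene',S(408,95),'side',D(404,97));b,e2=tri('scene',S(359,178),'side',D(525,66))
print('handle',a,e,b,e2,(a+b)/2,np.linalg.norm(a-b))
sc=plane('scene',[S(120,432),S(565,558),S(708,253),S(303,157)],.109); print('lid scene FR FL NL NR',sc.round(4))
sd=plane('side',[D(750,352),D(150,235),D(352,490)],.109); print('side FR NL NR',sd.round(4))
a,e=tri('scene',S(455,173),'side',D(231,252));b,e2=tri('scene',S(558,200),'side',D(303,338));print('bar',a,e,b,e2)
print('clip px',tri('scene',S(135,222),'side',D(667,275)))
im=cv2.imread('pics/side0.png'); ref=im[412,313].astype(int);print(ref)
m=(np.abs(im.astype(int)-ref).sum(2)<25).astype(np.uint8); 
m=cv2.morphologyEx(m,cv2.MORPH_OPEN,np.ones((5,5)))
cs=max(cv2.findContours(m,0,1)[0],key=cv2.contourArea); print(cv2.contourArea(cs),cv2.boundingRect(cs))
P=plane('side',cs.reshape(-1,2),.004)[:,:2]
s=np.linalg.lstsq(np.c_[2*P,np.ones(len(P))],(P**2).sum(1),rcond=None)[0];print('saucer',s[:2],np.sqrt(s[2]+s[0]**2+s[1]**2))
W=lambda u,v:(220+u/4-.375,330+v/4-.375)
P=plane('side',[W(192,330),W(553,330),W(375,185),W(370,482)],.014);print(P)
E
```

```text
cams [1.58825265 0.61886048 1.21658954] [ 0.25155942 -1.0565801   0.89717885]
handle [ 0.57519891 -0.04083438  0.27416758] 0.0023047666293865006 [ 0.65641077 -0.02419219  0.27207438] 0.002817699279544476 [ 0.61580484 -0.03251328  0.27312098] 0.08292593225209872
lid scene FR FL NL NR [[ 0.7798 -0.1264  0.109 ]
 [ 0.7242  0.1626  0.109 ]
 [ 0.4365  0.1098  0.109 ]
 [ 0.495  -0.1813  0.109 ]]
side FR NL NR [[ 0.77   -0.1326  0.109 ]
 [ 0.4447  0.1044  0.109 ]
 [ 0.5005 -0.1827  0.109 ]]
bar [ 0.48708832 -0.03939239  0.16731391] 0.04356026680954003 [ 0.48989848 -0.00923602  0.11693529] 0.06788727341026395
clip px (array([ 0.6952579 , -0.16589296,  0.2039954 ]), np.float64(0.004135385869645262))
[117 107 104]
4238.0 (272, 382, 83, 68)
saucer [ 0.43804774 -0.35381501] 0.08453915960757812
[[ 0.34752702 -0.33132675  0.014     ]
 [ 0.52556997 -0.38597144  0.014     ]
 [ 0.46542886 -0.26373862  0.014     ]
 [ 0.4106254  -0.44481146  0.014     ]]
```

```bash
python3 - <<'E'
from h import *
S=lambda u,v:(200+u/4-.375,190+v/4-.375)
D=lambda u,v:(230+u/4-.375,195+v/4-.375)
a,e=tri('scene',S(455,173),'side',D(303,338));b,e2=tri('scene',S(558,200),'side',D(231,252));print('bar',a,e,b,e2,(a+b)/2)
T=toolT();print(T.round(3))
print('sprayer',plane('side',[(438,398)],0.02),plane('scene',[(176,272)],0.02))
print('dibber',plane('side',[(249,380),(232,344),(268,342)],0.015))
E
```

```text
bar [ 0.49612796 -0.06415792  0.13865624] 0.02016973554076131 [0.48018752 0.01641389 0.14590865] 0.0007755950560160372 [ 0.48815774 -0.02387201  0.14228244]
[[-0.    -0.925  0.379  0.208]
 [-0.001  0.379  0.925  0.509]
 [-1.     0.    -0.001  0.231]
 [ 0.     0.     0.     1.   ]]
sprayer [[ 0.69698164 -0.40558094  0.02      ]] [[ 0.71561466 -0.37898018  0.02      ]]
dibber [[ 0.32629703 -0.23444544  0.015     ]
 [ 0.30778658 -0.11074716  0.015     ]
 [ 0.39130276 -0.12948401  0.015     ]]
```

Call:
carry_out([
  [0,0,0,-11,-48.5,-29,100],
  [0,0,0,-11,-48.5,-29,100],
  [0,0,0,-11,-48.5,-29,100],
  [0,0,0,-11,-48.5,-29,100],
  [0,0,0,-11,-48.5,-29,100],
  [0,0,0,-11,-48.5,-29,100],
  [0,0,0,-11,-48.5,-29,100],
  [0,0,0,-11,-48.5,-29,100],
  [0,0,0,-11,-48.5,-29,100],
  [0,0,0,-11,-48.5,-29,100],
  [0,0,0,-11,-48.5,-29,100],
  [0,0,0,-11,-48.5,-29,100],
])

```text
time: 1.65
ee_pos: [0.6159, -0.0354, 0.3635]
tcp_rot: [-45.8, 90.0, 21.9]
wrist_force: [1.3, 1.1, 1.0]
opening: 0.0854
```

Call:
carry_out([
  [-8.4,0,0,0,0,0,100],
  [-8.4,0,0,0,0,0,100],
  [-8.4,0,0,0,0,0,100],
  [-8.4,0,0,0,0,0,100],
  [0,0,0,0,0,0,100],
])

```text
time: 2.28
ee_pos: [0.6152, -0.0337, 0.363]
tcp_rot: [76.9, 90.0, 178.1]
wrist_force: [-0.4, 0.3, 0.3]
opening: 0.0854
```

```bash
python3 - <<'E'
from h import *
o=sensors.get_obs();print(o['time'],o['q'].round(1),toolT(o).round(4))
cv2.imwrite('pics/w1.png',vision.camera('wrist')[:,:,::-1])
E
```

```text
2.275 [ -3.1  21.8  45.6 113.8  -0.  -14.4] [[-6.000e-04 -9.807e-01 -1.953e-01  6.152e-01]
 [ 0.000e+00 -1.953e-01  9.807e-01 -3.370e-02]
 [-1.000e+00  6.000e-04  1.000e-04  3.630e-01]
 [ 0.000e+00  0.000e+00  0.000e+00  1.000e+00]]
```

View pics/w1.png

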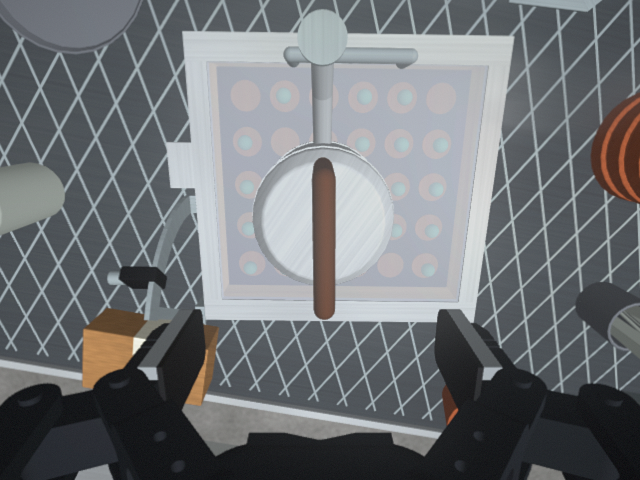

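The wrist view shows the handle from (323,160) to (324,318), the lid bar behind the spout at about (290..415,56), the lid corners, and the clip at (143,277).

```bash
python3 - <<'E'
from h import *
h=plane('wrist',[(323,163),(324.5,314)],.276);print('handle',h,h.mean(0))
d=h[0]-h[1];print('spout az',np.degrees(np.arctan2(d[1],d[0])),np.linalg.norm(d))
l=plane('wrist',[(184,33),(512,38),(206,319),(476,321)],.109);print('NR NL FR FL',l.round(4),l.mean(0))
b=plane('wrist',[(292,56),(412,57)],.145);print('bar',b,b.mean(0))
print('tool-frame handle mid', (np.linalg.inv(toolT())@np.r_[h.mean(0),1])*1000)
E
```

```text
handle [[ 0.56558961 -0.03968167  0.276     ]
 [ 0.65967889 -0.01992518  0.276     ]] [ 0.61263425 -0.02980343  0.276     ]
spout az -168.1415365955702 0.09614110963500304
NR NL FR FL [[ 0.4942 -0.1802  0.109 ]
 [ 0.4407  0.1118  0.109 ]
 [ 0.7779 -0.1289  0.109 ]
 [ 0.7223  0.168   0.109 ]] [ 0.60877253 -0.00734467  0.109     ]
bar [[ 0.49838968 -0.07815651  0.145     ]
 [ 0.47975783  0.02018855  0.145     ]] [ 0.48907375 -0.02898398  0.145     ]
tool-frame handle mid [  87.02677954    1.68577201    4.30005288 1000.        ]
```

Call:
carry_out([
  [0,0,0,10,1,4,100],
  [0,0,0,35,0,0,100],
  [0,0,0,35,0,0,100],
  [0,0,0,28,0,0,100],
  [0,0,0,0,0,0,100],
  [0,0,0,0,0,0,0],
  [0,0,0,0,0,0,0],
  [0,0,0,0,0,0,0],
  [0,0,0,0,0,0,0],
  [0,0,0,0,0,0,0],
  [0,0,0,0,0,0,0],
], squeeze=60)

```text
time: 3.7
ee_pos: [0.6135, -0.0303, 0.2558]
tcp_rot: [-128.0, 89.9, -26.7]
wrist_force: [0.2, -2.7, 4.8]
opening: 0.0119
```

```bash
python3 - <<'E'
from h import *
o=sensors.get_obs();print(o['time'],o['q'].round(1),toolT(o).round(4),o['opening'],o['wrist_force'])
cv2.imwrite('pics/w2.png',vision.camera('wrist')[:,:,::-1])
E
```

```text
3.7 [ -2.8  14.8  24.1  99.2  -0.  -14.1] [[ 1.000e-03 -9.806e-01 -1.961e-01  6.135e-01]
 [-5.000e-04 -1.961e-01  9.806e-01 -3.030e-02]
 [-1.000e+00 -9.000e-04 -7.000e-04  2.558e-01]
 [ 0.000e+00  0.000e+00  0.000e+00  1.000e+00]] 0.011943910318677493 [ 0.16170256 -2.69806818  4.82137516]
```

View pics/w2.png

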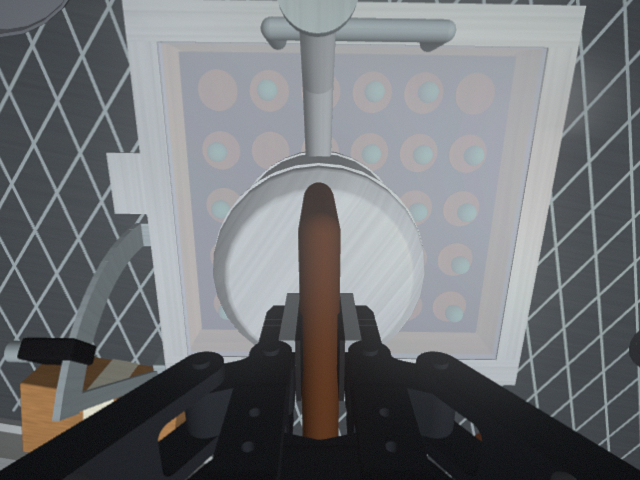

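Call:
carry_out([
  [0,0,0,-6,0,0,0],
  [0,0,0,-15,0,0,0],
  [0,0,0,-25,0,0,0],
  [0,0,0,-25,0,0,0],
  [0,0,0,-20,0,0,0],
  [0,0,0,-9,0,0,0],
  [0,0,0,0,0,0,0],
], squeeze=80)

```text
time: 4.62
ee_pos: [0.6136, -0.0299, 0.3549]
tcp_rot: [52.1, 90.0, 153.4]
wrist_force: [-0.4, -0.7, -5.3]
opening: 0.0115
```

Call:
carry_out([
  [0,0,0,0,10,0,0],
  [0,0,0,0,25,0,0],
  [0,0,0,0,30,0,0],
  [0,0,0,0,30,0,0],
  [0,0,0,0,30,0,0],
  [0,0,0,0,25,-5,0],
  [0,0,0,0,15,-15,0],
  [0,0,0,0,9,-25,0],
  [0,0,0,0,9,-35,0],
  [0,0,0,0,9,-35,0],
  [0,0,0,0,9,-35,0],
  [0,0,0,0,9,-35,0],
])

```text
time: 6.12
ee_pos: [0.4433, -0.2536, 0.3541]
tcp_rot: [43.2, 89.9, 144.5]
wrist_force: [1.0, 0.1, -4.4]
opening: 0.0113
```

Call:
carry_out([
  [0,0,0,0,9,-35,0],
  [0,0,0,0,9,-30,0],
  [0,0,0,0,5,-20,0],
  [0,0,0,0,0,-10,0],
  [0,0,0,0,0,0,0],
  [0,0,0,0,0,0,0],
])

```text
time: 6.88
ee_pos: [0.4401, -0.3495, 0.3554]
tcp_rot: [-45.1, 90.0, 56.3]
wrist_force: [-0.3, 0.7, -4.5]
opening: 0.0113
```

```bash
python3 - <<'E'
from h import *
o=sensors.get_obs();print(o['time'],o['q'].round(1),toolT(o).round(4),o['opening'],o['wrist_force'])
T=toolT(o)
cv2.imwrite('pics/w3.png',vision.camera('wrist')[:,:,::-1])
cv2.imwrite('pics/s3.png',vision.camera('side')[:,:,::-1])
cv2.imwrite('pics/c3.png',vision.camera('scene')[:,:,::-1])
d=T[:3,:3].T@(np.array([.438,-.354,.19])-T[:3,3]);print(d*1000)
E
```

```text
6.875 [-38.5  12.1  32.4 110.3   0.  -49.8] [[ 1.000e-04 -9.804e-01 -1.972e-01  4.401e-01]
 [ 2.000e-04 -1.972e-01  9.804e-01 -3.495e-01]
 [-1.000e+00 -2.000e-04  2.000e-04  3.554e-01]
 [ 0.000e+00  0.000e+00  0.000e+00  1.000e+00]] 0.01129449397247632 [-0.2655173   0.65258284 -4.45295231]
[165.43801098   3.00397186  -4.06927104]
```

View pics/s3.png

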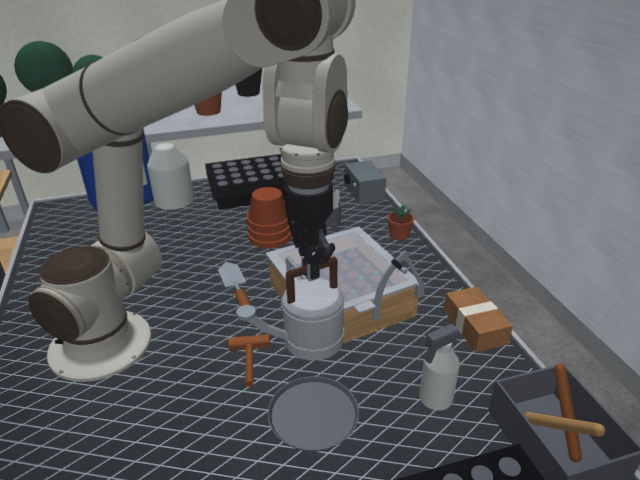

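View pics/c3.png

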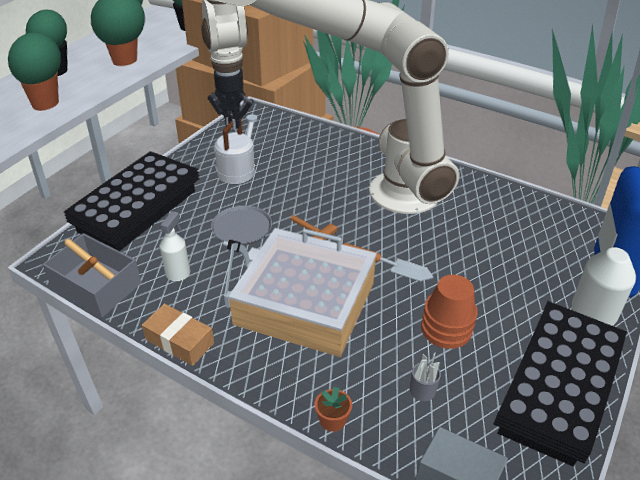

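View pics/w3.png

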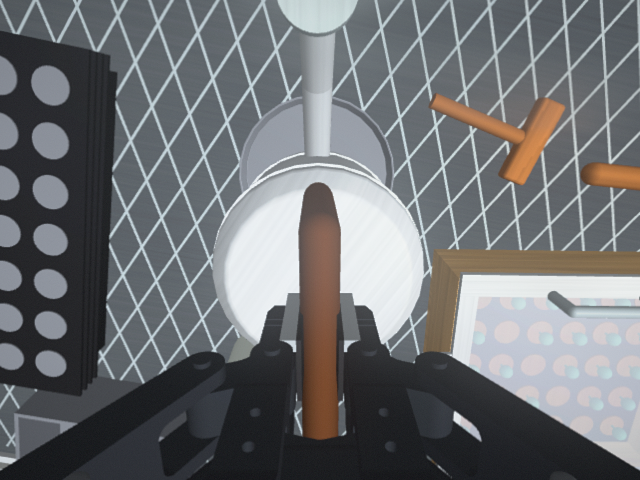

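Call:
carry_out([
  [0,0,0,10,3,-3,0],
  [0,0,0,25,0,0,0],
  [0,0,0,35,0,0,0],
  [0,0,0,35,0,0,0],
  [0,0,0,35,0,0,0],
  [0,0,0,30,0,0,0],
  [0,0,0,15,0,0,0],
  [0,0,0,10,0,0,0],
  [0,0,0,5,0,0,0],
  [0,0,0,0,0,0,0],
])

```text
time: 8.28
ee_pos: [0.4377, -0.3539, 0.1557]
tcp_rot: [-137.8, 90.0, -36.4]
wrist_force: [0.5, -0.1, -4.4]
opening: 0.0116
```

Call:
carry_out([
  [0,0,0,1.5,0,0,0],
  [0,0,0,1.5,0,0,0],
  [0,0,0,0,0,0,0],
])

```text
time: 8.65
ee_pos: [0.4375, -0.3538, 0.1523]
tcp_rot: [171.3, 90.0, -87.4]
wrist_force: [-0.1, 0.5, -5.3]
opening: 0.0111
```

Call:
carry_out([
  [0,0,0,1,0,0,0],
  [0,0,0,1,0,0,0],
  [0,0,0,0,0,0,0],
])

```text
time: 9.02
ee_pos: [0.4379, -0.3546, 0.1517]
tcp_rot: [-154.7, 89.8, -53.4]
wrist_force: [-1.4, -2.3, 5.3]
opening: 0.0112
```

Call:
carry_out([
  [0,0,0,0,0,0,60],
  [0,0,0,0,0,0,100],
  [0,0,0,0,0,0,100],
  [0,0,0,0,0,0,100],
  [0,0,0,0,0,0,100],
  [0,0,0,-10,0,0,100],
  [0,0,0,-30,0,0,100],
  [0,0,0,-40,0,0,100],
  [0,0,0,-40,0,0,100],
  [0,0,0,-40,0,0,100],
  [0,0,0,-30,0,0,100],
])

```text
time: 10.4
ee_pos: [0.4374, -0.3537, 0.343]
tcp_rot: [-140.5, 89.9, -39.2]
wrist_force: [0.6, -0.2, 0.5]
opening: 0.0853
```

```bash
python3 - <<'E'
from h import *
o=sensors.get_obs();print(o['time'],o['q'].round(1),toolT(o).round(4),o['opening'],o['wrist_force'])
cv2.imwrite('pics/w4.png',vision.camera('wrist')[:,:,::-1])
cv2.imwrite('pics/s4.png',vision.camera('side')[:,:,::-1])
cv2.imwrite('pics/c4.png',vision.camera('scene')[:,:,::-1])
E
```

```text
10.4 [-39.   11.2  29.9 108.5  -0.  -50.3] [[ 0.0017 -0.9805 -0.1963  0.4374]
 [-0.0014 -0.1963  0.9805 -0.3537]
 [-1.     -0.0014 -0.0017  0.343 ]
 [ 0.      0.      0.      1.    ]] 0.08528452876169411 [ 0.61448576 -0.19104296  0.53774579]
```

View pics/s4.png

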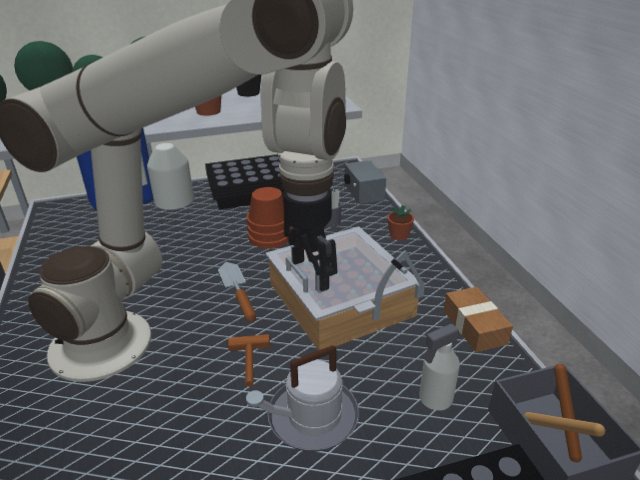

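View pics/w4.png

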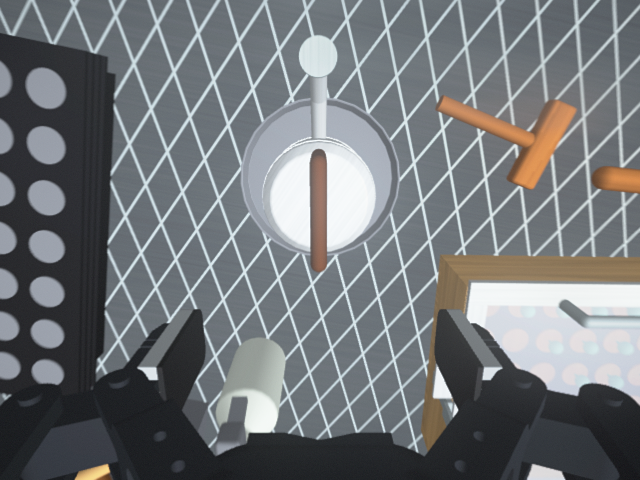

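The can stands upright in the saucer, near its centre at (319,180) in the wrist view, and is released. Next I'll measure the clip and lid.

```bash
python3 - <<'E'
from h import *
crop('pics/c4.png','pics/c4a.png',210,225,100,75,8)
crop('pics/s4.png','pics/s4a.png',350,245,90,75,8)
crop('pics/w1.png','pics/w1a.png',90,170,130,160,5)
E
```

```text
(no output)
```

View pics/c4a.png

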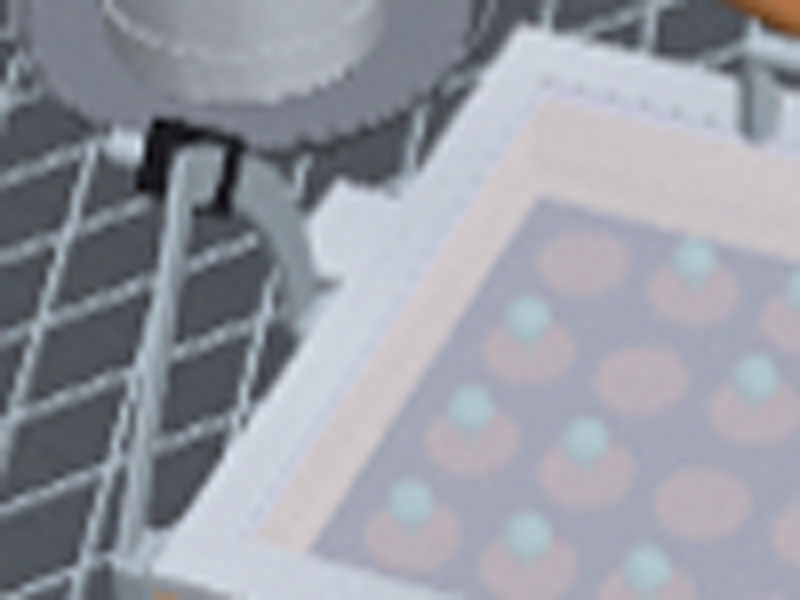

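View pics/s4a.png

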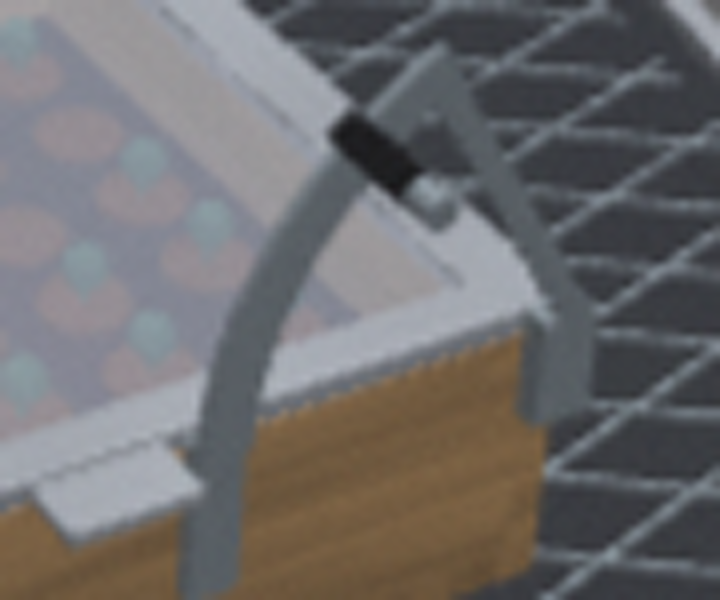

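View pics/w1a.png

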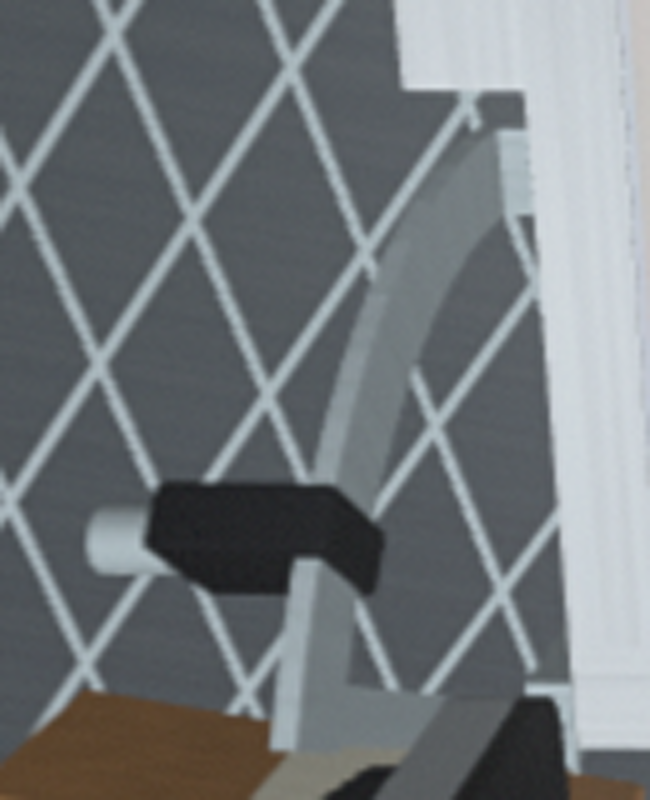

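```bash
cat > kin.py <<'E'
import numpy as np
from scipy.optimize import least_squares
D=np.array([[5.012,10.035,np.hypot(.2084,.5087),.2306],[14.8,24.1,np.hypot(.6135,.0303),.2558],[21.8,45.6,np.hypot(.6152,.0337),.363],[12.1,32.4,np.hypot(.4401,.3495),.3554],[11.2,29.9,np.hypot(.4374,.3537),.343]])
def fk(p,q2,q3,tilt=0):
    # tilt: deg back (towards robot) ; tool length unknown p[5] from wrist joint
    q2=np.radians(q2);e=np.radians(q3)-q2
    c,l1,l2,o,d=p
    return c+l1*np.sin(q2)+l2*np.cos(e)+o*np.sin(e), d+l1*np.cos(q2)+l2*np.sin(e)-o*np.cos(e)
f=lambda p:np.r_[fk(p,D[:,0],D[:,1])[0]-D[:,2],fk(p,D[:,0],D[:,1])[1]-D[:,3], 1e-3*(p[3])]
s=least_squares(f,[0,.4,.4,0,0.0]);P=s.x
if __name__=='__main__':
    print(P,s.fun)
E
python3 kin.py
```

```text
[-0.00086184  0.42206207  0.51942235 -0.03589658 -0.27135215] [ 5.63090707e-04 -5.01768361e-04  5.20707579e-04  3.21981226e-04
 -9.04010106e-04 -2.66784794e-04  2.72717894e-04 -1.91246618e-05
 -1.93790340e-04  2.06982018e-04 -3.58965813e-05]
```

```bash
python3 - <<'E'
from kin import *
def ik(r,z,t,L):
    # t back tilt deg; wrist offset relative to tool-down TCP-equivalent
    tr=np.radians(t); r2=r+L*np.sin(tr); z2=z+L*np.cos(tr)-L
    g=least_squares(lambda q:[fk(P,*q)[0]-r2,fk(P,*q)[1]-z2],[10,30])
    q=g.x; return q.round(1),round(90+q[1]-q[0]+t,1),round(np.abs(g.fun).max(),3)
for L in (.4,.5):
  for t0 in (0,25,35,45):
    print('L',L,'fwd',t0)
    for th in np.linspace(0,.85,5):
        a=th+.1498; t=np.degrees(th)-t0; tr=np.radians(t)
        br=.755-.268*np.cos(a)-.019*np.sin(tr); bz=.105+.268*np.sin(a)-.019*np.cos(tr)
        print(round(th,2),round(t),*ik(br,bz,t,L))
E
```

```text
L 0.4 fwd 0
0.0 0 [ -4.  -10.5] 83.4 0.0
0.21 12 [8.9 7.9] 101.2 0.0
0.42 24 [24.4 29.8] 119.8 0.0
0.64 37 [46.3 62.7] 142.9 0.0
0.85 49 [63.2 86. ] 161.6 0.056
L 0.4 fwd 25
0.0 -25 [-26.8 -32.4] 59.4 0.0
0.21 -13 [-13.6 -13.9] 76.8 0.0
0.42 -1 [1.7 6.7] 94.4 0.0
0.64 12 [19.7 31.5] 113.4 0.0
0.85 24 [51.6 81.3] 143.4 0.0
L 0.4 fwd 35
0.0 -35 [-36.  -41.4] 49.6 0.0
0.21 -23 [-22.6 -22.9] 66.8 0.0
0.42 -11 [-7.4 -2.7] 84.0 0.0
0.64 2 [10.  20.6] 102.2 0.0
0.85 14 [32.7 53.3] 124.3 0.0
L 0.4 fwd 45
0.0 -45 [-45.1 -50.4] 39.7 0.0
0.21 -33 [-31.6 -32. ] 56.7 0.0
0.42 -21 [-16.4 -12.2] 73.5 0.0
0.64 -8 [ 0.6 10.1] 91.0 0.0
0.85 4 [20.8 38. ] 110.9 0.0
L 0.5 fwd 0
0.0 0 [ -4.  -10.5] 83.4 0.0
0.21 12 [11.9 11.1] 101.4 0.0
0.42 24 [31.1 38.1] 121.3 0.0
0.64 37 [62. 86.] 150.5 0.02
0.85 49 [66.7 86. ] 158.1 0.107
L 0.5 fwd 25
0.0 -25 [-33.5 -37.4] 61.1 0.0
0.21 -13 [-16.6 -16.6] 77.2 0.0
0.42 -1 [1.5 6.5] 94.4 0.0
0.64 12 [22.8 35.5] 114.1 0.0
0.85 24 [56. 86.] 143.7 0.023
L 0.5 fwd 35
0.0 -35 [-46.3 -48.2] 53.1 0.0
0.21 -23 [-28.3 -27.5] 68.0 0.0
0.42 -11 [-9.9 -5.1] 84.1 0.0
0.64 2 [10.4 21.1] 102.2 0.0
0.85 14 [38.4 61.6] 127.0 0.0
L 0.5 fwd 45
0.0 -45 [-60.6 -59.1] 46.5 0.0
0.21 -33 [-40.4 -38.4] 59.2 0.0
0.42 -21 [-21.3 -16.5] 74.1 0.0
0.64 -8 [-1.5  7.9] 90.9 0.0
0.85 4 [21.9 39.4] 111.2 0.0
```

Call:
carry_out([
  [0,0,0,0,-3,25,100],
  [0,0,0,0,-3,45,100],
  [0,0,0,0,-3,45,100],
  [0,0,0,0,-3,45,100],
  [0,0,0,0,-3,45,100],
  [0,0,0,0,-3,45,100],
  [0,0,0,0,-3,40,100],
  [0,0,0,0,-4,25,100],
])

```text
time: 11.55
ee_pos: [0.3995, -0.0385, 0.3397]
tcp_rot: [58.6, 90.0, 159.9]
wrist_force: [0.6, -0.2, -0.3]
opening: 0.0851
```

Call:
carry_out([
  [10,0,0,0,0,0,60],
  [10,0,0,0,0,0,40],
  [10,0,0,0,0,0,40],
  [10,0,0,0,0,0,40],
  [10,0,0,0,0,0,40],
  [10,0,0,0,0,0,40],
  [10,0,0,0,0,0,40],
  [10,0,0,0,0,0,40],
  [10.6,0,0,0,0,0,40],
  [0,0,0,0,0,0,40],
  [0,0,0,0,0,0,40],
])

```text
time: 12.92
ee_pos: [0.4001, -0.04, 0.3399]
tcp_rot: [163.0, 90.0, 173.9]
wrist_force: [-0.0, -0.7, 0.5]
opening: 0.034
```

```bash
python3 - <<'E'
from h import *
o=sensors.get_obs();print(o['time'],o['q'].round(1),toolT(o).round(4),o['opening'],o['wrist_force'])
cv2.imwrite('pics/w5.png',vision.camera('wrist')[:,:,::-1])
cv2.imwrite('pics/s5.png',vision.camera('side')[:,:,::-1])
E
```

```text
12.925 [ -5.7 -10.9   7.4 108.3   0.   73.3] [[-5.000e-04 -1.901e-01  9.818e-01  4.001e-01]
 [ 1.000e-04  9.818e-01  1.901e-01 -4.000e-02]
 [-1.000e+00  1.000e-04 -5.000e-04  3.399e-01]
 [ 0.000e+00  0.000e+00  0.000e+00  1.000e+00]] 0.033961862490827395 [-0.00790022 -0.73266676  0.50882185]
```

View pics/w5.png

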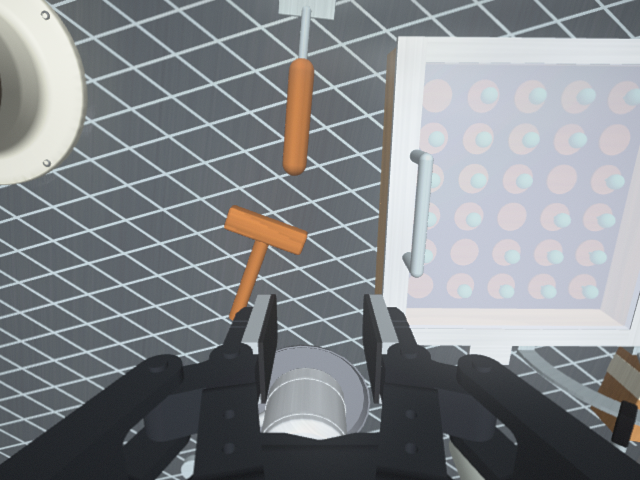

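View pics/s5.png

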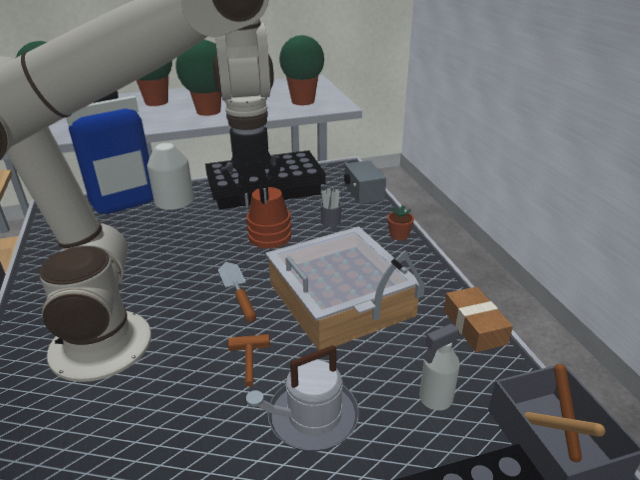

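The bar is now clear in the wrist view, running (426,156) to (419,272). The can is fine in the saucer.

```bash
python3 - <<'E'
from h import *
b=plane('wrist',[(426,156),(418.5,271)],.145);d=b[0]-b[1];print('bar',b,b.mean(0),np.linalg.norm(d),np.degrees(np.arctan2(-d[0],d[1])))
l=plane('wrist',[(399,37),(386,340)],.109);print('NL NR',l)
d=l[0]-l[1];print(np.linalg.norm(d),np.degrees(np.arctan2(-d[0],d[1])))
print(proj('side',b),proj('scene',b))
E
```

```text
bar [[ 0.47887202  0.02094849  0.145     ]
 [ 0.49968569 -0.08034546  0.145     ]] [ 0.48927885 -0.02969849  0.145     ] 0.10341022327936863 11.611404531701604
NL NR [[ 0.43967464  0.11157903  0.109     ]
 [ 0.49841571 -0.17617427  0.109     ]]
0.29368771639992935 11.537661659413574
[[286.3262632  256.95633836]
 [304.90581427 278.46354248]] [[340.71511387 240.27311749]
 [304.5394646  231.87659672]]
```

Call:
carry_out([
  [0,-10,0,0,0,0,40],
  [0,-10,0,0,0,0,40],
  [0,-10,0,0,0,0,40],
  [0,0,0,0,0,0,40],
  [0,0,0,0,0,0,40],
])

```text
time: 13.65
ee_pos: [0.4002, -0.0402, 0.3408]
tcp_rot: [-0.1, 60.1, 10.6]
wrist_force: [-0.1, -0.3, 0.4]
opening: 0.0339
```

```bash
python3 - <<'E'
from h import *
o=sensors.get_obs();T=toolT(o);print(o['time'],o['q'].round(1),T.round(4),o['opening'])
B=np.array([.489,-.0297,.145]);d=T[:3,:3].T@(B-T[:3,3]);print('bar in tool',d*1000)
E
```

```text
13.65 [-14.3 -39.1 -16.9  84.6  12.2  67.9] [[ 4.906e-01 -1.863e-01  8.512e-01  4.002e-01]
 [ 9.220e-02  9.825e-01  1.619e-01 -4.020e-02]
 [-8.665e-01 -9.000e-04  4.992e-01  3.408e-01]
 [ 0.000e+00  0.000e+00  0.000e+00  1.000e+00]] 0.03386390716883795
bar in tool [214.19595973  -6.03924579 -20.45823372]
```

Call:
carry_out([
  [0,0,0,15,-3,-10,40],
  [0,0,0,30,-3,-10,40],
  [0,0,0,40,0,0,40],
  [0,0,0,40,0,0,40],
  [0,0,0,25,0,0,40],
  [0,0,0,10,0,0,40],
  [0,0,0,0,0,0,40],
])

```text
time: 14.52
ee_pos: [0.4633, -0.034, 0.1913]
tcp_rot: [0.1, 60.2, 10.8]
wrist_force: [-0.1, -0.9, -0.1]
opening: 0.034
```

```bash
python3 - <<'E'
from h import *
o=sensors.get_obs();T=toolT(o);print(o['time'],o['q'].round(1),T.round(4),o['opening'],o['wrist_force'])
cv2.imwrite('pics/w6.png',vision.camera('wrist')[:,:,::-1])
B=np.array([.489,-.0297,.145]);d=T[:3,:3].T@(B-T[:3,3]);print('bar in tool',d*1000)
u=np.array([.19,-.98,0])*.045
print(proj('wrist',np.array([B-u,B,B+u]),T))
E
```

```text
14.525 [-10.6 -37.1 -33.3  65.7  10.5  71.3] [[ 4.888e-01 -1.870e-01  8.521e-01  4.633e-01]
 [ 9.360e-02  9.824e-01  1.619e-01 -3.400e-02]
 [-8.673e-01  6.000e-04  4.977e-01  1.913e-01]
 [ 0.000e+00  0.000e+00  0.000e+00  1.000e+00]] 0.03399931685954465 [-0.12614769 -0.88240737 -0.12689708]
bar in tool [53.14155108 -0.60447935 -0.42550105]
[[318.58141013 185.26023758]
 [318.97468412 269.68200267]
 [319.32105114 343.97370201]]
```

View pics/w6.png

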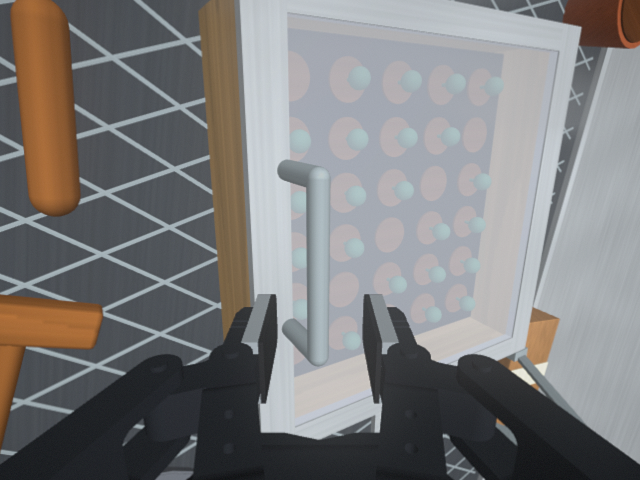

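Call:
carry_out([
  [0,0,0,15,0,0,40],
  [0,0,0,20,0,0,40],
  [0,0,0,15,0,0,40],
  [0,0,0,10,0,0,40],
  [0,0,0,7,0,0,40],
  [0,0,0,0,0,0,40],
])

```text
time: 15.32
ee_pos: [0.4958, -0.028, 0.1334]
tcp_rot: [0.0, 60.0, 10.7]
wrist_force: [-0.6, -0.0, -0.1]
opening: 0.0342
```

Call:
carry_out([
  [0,0,0,0,0,0,0],
  [0,0,0,0,0,0,0],
  [0,0,0,0,0,0,0],
  [0,0,0,0,0,0,0],
], squeeze=50)

```text
time: 15.82
ee_pos: [0.4947, -0.0283, 0.1335]
tcp_rot: [0.0, 60.1, 10.7]
wrist_force: [-12.1, -1.6, 3.8]
opening: 0.0104
```

```bash
python3 - <<'E'
from h import *
o=sensors.get_obs();T=toolT(o);print(o['time'],o['q'].round(1),T.round(4),o['opening'],o['wrist_force'])
cv2.imwrite('pics/w7.png',vision.camera('wrist')[:,:,::-1])
E
```

```text
15.825 [ -8.7 -33.1 -37.6  57.1   9.5  73. ] [[ 0.4895 -0.1852  0.8521  0.4947]
 [ 0.0923  0.9827  0.1606 -0.0283]
 [-0.8671  0.      0.4982  0.1335]
 [ 0.      0.      0.      1.    ]] 0.01035335185190573 [-12.0612929   -1.56365937   3.81029771]
```

View pics/w7.png

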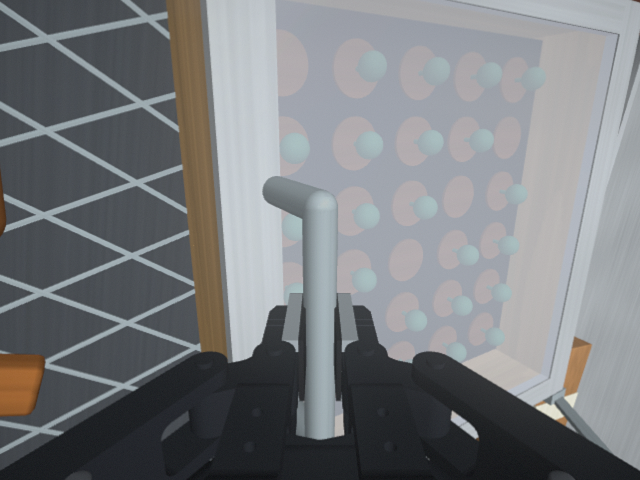

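```bash
cat > plan.py <<'E'
import numpy as np
def plan(ths,k=.75,s=.0133,t0=30.):
    # frame plane coords (u toward hinge, z up), hinge at 0; a=pointing dir, tool z = perpendicular
    rows=[];prev=None
    for th in ths:
        c,sn=np.cos(th),np.sin(th)
        B=np.array([-.265*c+.040*sn, .265*sn+.040*c])
        f=np.radians(t0)-k*th  # forward tilt
        a=np.array([np.sin(f),-np.cos(f)]); zt=np.array([np.cos(f),np.sin(f)])
        p=B+s*a
        if prev is not None:
            d=p-prev[0]; rows.append((np.degrees(k*(th-prev[3])),d@prev[1]*1e3,d@prev[2]*1e3))
        prev=(p,a,zt,th)
    return np.array(rows)
if __name__=='__main__':
    print(plan(np.r_[0,.01,.03,.06,.10,.14,.18,.22,.26,.30,.34,.37,.39,.40]).round(2))
E
python3 plan.py
```

```text
[[ 0.43 -2.09  1.58]
 [ 0.86 -4.15  3.2 ]
 [ 1.29 -6.17  4.85]
 [ 1.72 -8.15  6.58]
 [ 1.72 -8.08  6.66]
 [ 1.72 -8.01  6.74]
 [ 1.72 -7.93  6.82]
 [ 1.72 -7.86  6.9 ]
 [ 1.72 -7.79  6.97]
 [ 1.72 -7.71  7.05]
 [ 1.29 -5.76  5.32]
 [ 0.86 -3.83  3.55]
 [ 0.43 -1.91  1.78]]
```

Call:
carry_out([
  [0,0.4,0,-2.1,0,0.5,0],
  [0,0.9,0,-4.1,0,3.2,0],
  [0,1.3,0,-6.2,0,4.9,0],
  [0,1.7,0,-8.1,0,6.6,0],
  [0,1.7,0,-8.1,0,6.7,0],
  [0,1.7,0,-8.0,0,6.7,0],
  [0,1.7,0,-7.9,0,6.8,0],
  [0,1.7,0,-7.9,0,6.9,0],
  [0,1.7,0,-7.8,0,7.0,0],
  [0,1.7,0,-7.7,0,7.0,0],
  [0,1.3,0,-5.8,0,5.3,0],
  [0,0.9,0,-3.8,0,3.5,0],
])

```text
time: 17.38
ee_pos: [0.5253, -0.0226, 0.2299]
tcp_rot: [-0.1, 76.9, 10.6]
wrist_force: [-7.0, -2.1, -0.3]
opening: 0.0101
```

```bash
python3 - <<'E'
from h import *
o=sensors.get_obs();T=toolT(o);print(o['time'],o['q'].round(1),T.round(4),o['opening'],o['wrist_force'],o['torque'])
B=T[:3,3]-.0133*T[:3,0]
H=np.array([.4882+.265*.9825,-.0295+.265*.186,.105]);u=np.array([.9825,.186])
e=u@(B-H)[:2];z=B[2]-.105
print('bar rel',e,z,np.hypot(e,z),'theta',np.arctan2(z,-e)-np.arctan2(40,265))
E
```

```text
17.375 [ -4.3 -11.4  -6.9  81.8   3.3  75.4] [[ 2.231e-01 -1.858e-01  9.569e-01  5.253e-01]
 [ 4.180e-02  9.826e-01  1.810e-01 -2.260e-02]
 [-9.739e-01 -4.000e-04  2.270e-01  2.299e-01]
 [ 0.000e+00  0.000e+00  0.000e+00  1.000e+00]] 0.0101371039230312 [-6.9563798  -2.07700197 -0.31332182] [-0.58771215  1.80739278 -0.09330785]
bar rel -0.23028717066495796 0.13784778317762247 0.26839186332647325 theta 0.38957022766692095
```

```bash
python3 -c "
from plan import *
print(plan(np.r_[.39,.40,.42,.45,.485,.52,.555,.59,.62,.65,.67,.69,.70]).round(2))"
```

```text
[[ 0.43 -1.91  1.78]
 [ 0.86 -3.8   3.58]
 [ 1.29 -5.64  5.43]
 [ 1.5  -6.52  6.4 ]
 [ 1.5  -6.46  6.46]
 [ 1.5  -6.4   6.51]
 [ 1.5  -6.34  6.57]
 [ 1.29 -5.39  5.67]
 [ 1.29 -5.35  5.71]
 [ 0.86 -3.56  3.81]
 [ 0.86 -3.54  3.83]
 [ 0.43 -1.77  1.92]]
```

Call:
carry_out([
  [0,0.4,0,-1.9,0,1.8,0],
  [0,0.9,0,-3.8,0,3.6,0],
  [0,1.3,0,-5.6,0,5.4,0],
  [0,1.5,0,-6.5,0,6.4,0],
  [0,1.5,0,-6.5,0,6.5,0],
  [0,1.5,0,-6.4,0,6.5,0],
  [0,1.5,0,-6.3,0,6.6,0],
  [0,1.3,0,-5.4,0,5.7,0],
  [0,1.3,0,-5.3,0,5.7,0],
  [0,0.9,0,-3.6,0,3.8,0],
  [0,0.9,0,-3.5,0,3.8,0],
  [0,0.4,0,-1.8,0,1.9,0],
])

```text
time: 18.88
ee_pos: [0.5743, -0.0135, 0.2935]
tcp_rot: [-167.3, 89.8, -156.5]
wrist_force: [-7.2, -2.9, 3.4]
opening: 0.0102
```

```bash
cat > st.py <<'E'
from h import *
def st():
    o=sensors.get_obs();T=toolT(o);print(o['time'],o['q'].round(1),T[:3,3].round(4),o['tcp_rot'].round(1),o['opening'].round(4),o['wrist_force'].round(1))
    B=T[:3,3]-.0133*T[:3,0]
    H=np.array([.4882+.265*.9825,-.0295+.265*.186,.105]);u=np.array([.9825,.186])
    e=u@(B-H)[:2];z=B[2]-.105
    print('bar rel',e,z,np.hypot(e,z),'theta',np.arctan2(z,-e)-np.arctan2(40,265))
E
python3 - <<'E'
from st import *
st()
for n in ('side','scene','wrist'): cv2.imwrite(f'pics/{n}8.png',vision.camera(n)[:,:,::-1])
crop('pics/side8.png','pics/side8a.png',340,210,110,90,7)
crop('pics/scene8.png','pics/scene8a.png',200,190,110,90,7)
E
```

```text
Traceback (most recent call last):
  File "st.py", line 3, in st
    o=sensors.get_obs();T=toolT(o);print(o['time'],o['q'].round(1),T[:3,3].round(4),o['tcp_rot'].round(1),o['opening'].round(4),o['wrist_force'].round(1))
                                                                                                          ^^^^^^^^^^^^^^^^^^
AttributeError: 'float' object has no attribute 'round'
```

```bash
sed -i "s/o\['opening'\].round(4)/round(o['opening'],4)/" st.py
python3 - <<'E'
from st import *
st()
for n in ('side','scene','wrist'): cv2.imwrite(f'pics/{n}8.png',vision.camera(n)[:,:,::-1])
crop('pics/side8.png','pics/side8a.png',340,210,110,90,7)
crop('pics/scene8.png','pics/scene8a.png',200,190,110,90,7)
E
```

```text
18.875 [-1.30e+00  1.07e+01  2.35e+01  1.03e+02 -1.00e-01  7.80e+01] [ 0.5743 -0.0135  0.2935] [-167.3   89.8 -156.5] 0.0102 [-7.2 -2.9  3.4]
bar rel -0.1773557613407494 0.2018193167142292 0.26867471537112536 theta 0.7000142458066048
```

View pics/side8.png

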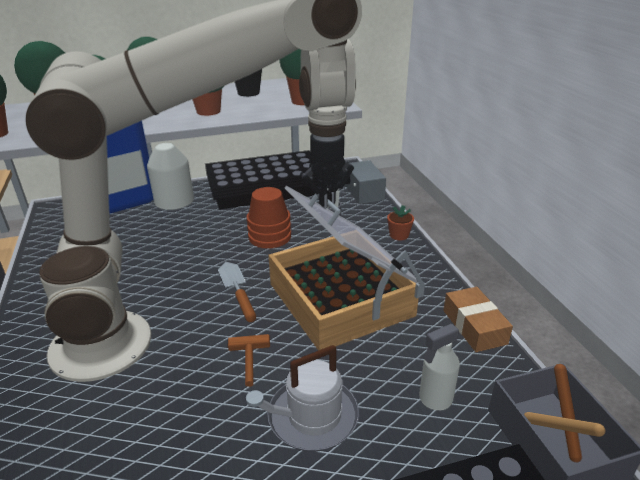

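View pics/side8a.png

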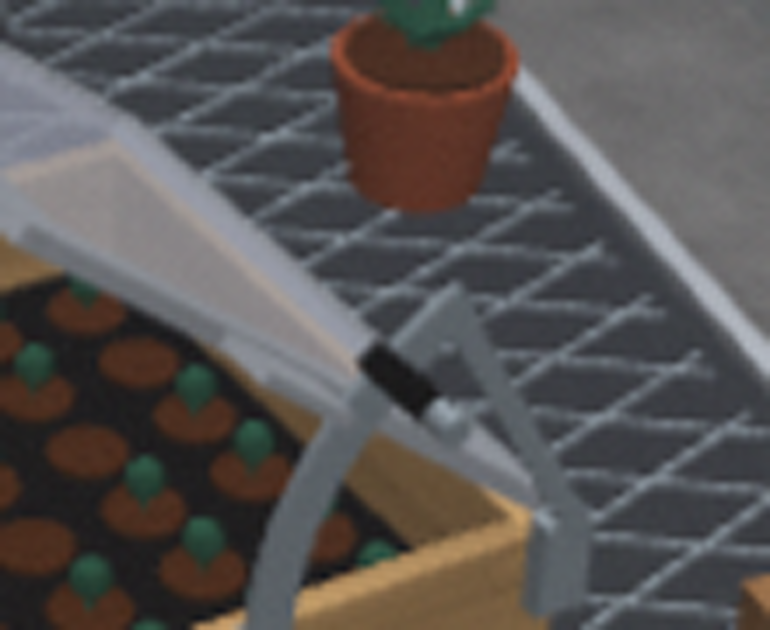

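View pics/scene8a.png

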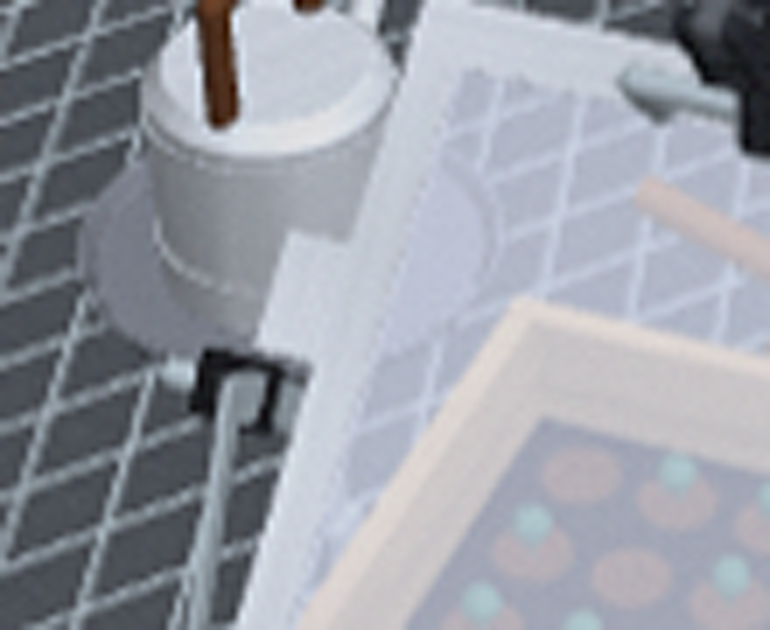

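View pics/wrist8.png

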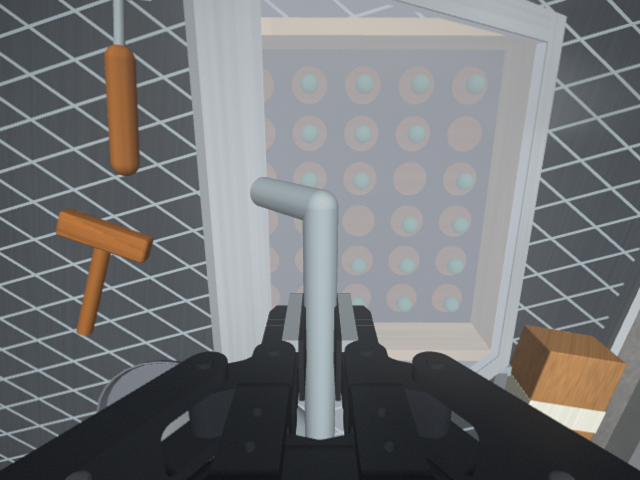

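The lid is up at about 0.70 rad by arm kinematics. In the side crop the clip is at (368..440, 345..410), and the pointer is seen nearly edge-on to its lower left, so the pointer is still below the clip. I'll get numbers.

```bash
cat > cyl.py <<'E'
from h import *
H=np.array([.4882+.265*.9825,-.0295+.265*.186,.105]);u=np.array([.9825,.186,0]);v=np.array([-.186,.9825,0]);k=np.array([0,0,1.])
def cyl(n,uv,r,T=None):
    o,d=ray(n,uv,T); out=[]
    for dd in d:
        a=np.array([(o-H)@u,(o-H)@k]);b=np.array([dd@u,dd@k])
        t=np.roots([b@b,2*a@b,a@a-r*r]); t=np.real(t[np.abs(np.imag(t))<1e-9]); 
        for tt in t:
            p=a+tt*b; out.append((n,round(np.arctan2(p[1],-p[0]),3),round(((o-H)+tt*dd)@v,4)))
    return out
def fp(n,th,r,y,off=0,T=None): # project point at lid angle th, radius r, frame y, off normal
    p=H+(-np.cos(th)*r+np.sin(th)*off)*u+(np.sin(th)*r+np.cos(th)*off)*k+y*v
    return proj(n,p,T)[0].round(1)
E
python3 - <<'E'
from cyl import *
D=lambda u,v:(340+u/7-.43,210+v/7-.43)
C=lambda u,v:(200+u/7-.43,190+v/7-.43)
T1=np.array([[-6e-4,-.9807,-.1953,.6152],[0,-.1953,.9807,-.0337],[-1,6e-4,1e-4,.363],[0,0,0,1]])
W=lambda u,v:(90+u/5-.4,170+v/5-.4)
print('left edge top,bot,mid',cyl('side',[D(378,342),D(358,368),D(368,355)],.141))
print('wrist top edge', cyl('wrist',[W(160,482),W(335,487)],.141,T1))
for th in (.7,.8,.85):
  print(th,'scene clip outer corners',[(fp('scene',th,.141,y,o)-[200,190])*7 for y in(-.155,-.185) for o in(-.006,.006)])
  print(th,'side',[(fp('side',th,.141,y,o)-[340,210])*7 for y in(-.155,-.185) for o in(-.006,.006)])
  print(th,'wrist',[(fp('wrist',th,.141,y,o,T1)-[90,170])*5 for y in(-.155,-.185) for o in(-.006,.006)])
print('pointer side .70',[(fp('side',.7,r,y,o)-[340,210])*7 for r in (.145,.185) for y in(-.15,-.18) for o in (0,)])
print('pointer scene .70',[(fp('scene',.7,r,y,o)-[200,190])*7 for r in (.145,.185) for y in(-.15,-.18) for o in (.0025,)])
E
```

```text
left edge top,bot,mid [('side', np.float64(-2.312), np.float64(0.0874)), ('side', np.float64(0.875), np.float64(-0.1618)), ('side', np.float64(-2.214), np.float64(0.0856)), ('side', np.float64(0.8), np.float64(-0.1628)), ('side', np.float64(-2.263), np.float64(0.0867)), ('side', np.float64(0.837), np.float64(-0.1624))]
wrist top edge [('wrist', np.float64(-1.53), np.float64(-0.3162)), ('wrist', np.float64(0.782), np.float64(-0.1885)), ('wrist', np.float64(-1.537), np.float64(-0.2651)), ('wrist', np.float64(0.786), np.float64(-0.1599))]
0.7 scene clip outer corners [array([315. , 379.4]), array([303.8, 373.1]), array([241.5, 360.5]), array([229.6, 354.2])]
0.7 side [array([304.5, 401.1]), array([325.5, 371.7]), array([355.6, 449.4]), array([378. , 419.3])]
0.7 wrist [array([386. , 388.5]), array([370.5, 451. ]), array([207., 387.]), array([187.5, 449.5])]
0.8 scene clip outer corners [array([301.7, 372.4]), array([289.8, 369.6]), array([227.5, 353.5]), array([214.9, 350. ])]
0.8 side [array([329.7, 366.8]), array([353.5, 338.8]), array([381.5, 414.4]), array([406. , 385.7])]
0.8 wrist [array([368. , 462.5]), array([354. , 531.5]), array([184.5, 461. ]), array([167.5, 529.5])]
0.85 scene clip outer corners [array([294.7, 370.3]), array([282.1, 368.9]), array([220.5, 351.4]), array([207.2, 349.3])]
0.85 side [array([343.7, 350. ]), array([368.2, 322.7]), array([395.5, 397.6]), array([420.7, 369.6])]
0.85 wrist [array([359.5, 502.5]), array([347. , 573.5]), array([174.5, 501. ]), array([158.5, 572. ])]
pointer side .70 [array([298.9, 375.2]), array([350.7, 422.1]), array([223.3, 335.3]), array([274.4, 382.9])]
pointer scene .70 [array([322.7, 367.5]), array([248.5, 348.6]), array([354.2, 262.5]), array([280. , 244.3])]
```

```bash
python3 -c "
from plan import *
print(plan(np.r_[.70,.71,.73,.755,.78,.80,.815,.825]).round(2))"
```

```text
[[ 0.43 -1.76  1.92]
 [ 0.86 -3.49  3.87]
 [ 1.07 -4.33  4.86]
 [ 1.07 -4.3   4.89]
 [ 0.86 -3.42  3.93]
 [ 0.64 -2.56  2.95]
 [ 0.43 -1.7   1.97]]
```

Call:
carry_out([
  [0,0.4,0,-1.8,0,1.9,0],
  [0,0.9,0,-3.5,0,3.9,0],
  [0,1.1,0,-4.3,0,4.9,0],
  [0,1.1,0,-4.3,0,4.9,0],
  [0,0.9,0,-3.4,0,3.9,0],
  [0,0.6,0,-2.6,0,2.9,0],
  [0,0.4,0,-1.7,0,2.0,0],
  [0,0,0,0,0,0,0],
])

```text
time: 20.02
ee_pos: [0.5992, -0.0088, 0.3144]
tcp_rot: [-179.3, 84.4, -168.6]
wrist_force: [-6.2, -2.8, 5.1]
opening: 0.0102
```

```bash
python3 - <<'E'
from st import *
st()
for n in ('side','scene','wrist'): cv2.imwrite(f'pics/{n}9.png',vision.camera(n)[:,:,::-1])
crop('pics/side9.png','pics/side9a.png',365,235,60,50,13)
crop('pics/scene9.png','pics/scene9a.png',200,190,110,90,7)
E
```

```text
20.025 [ -0.3  21.9  39.6 113.1  -1.1  79. ] [ 0.5992 -0.0088  0.3144] [-179.3   84.4 -168.6] 0.0102 [-6.2 -2.8  5.1]
bar rel -0.15080328571861806 0.22268025832907368 0.2689388934926188 theta 0.8257113903273334
```

View pics/side9a.png

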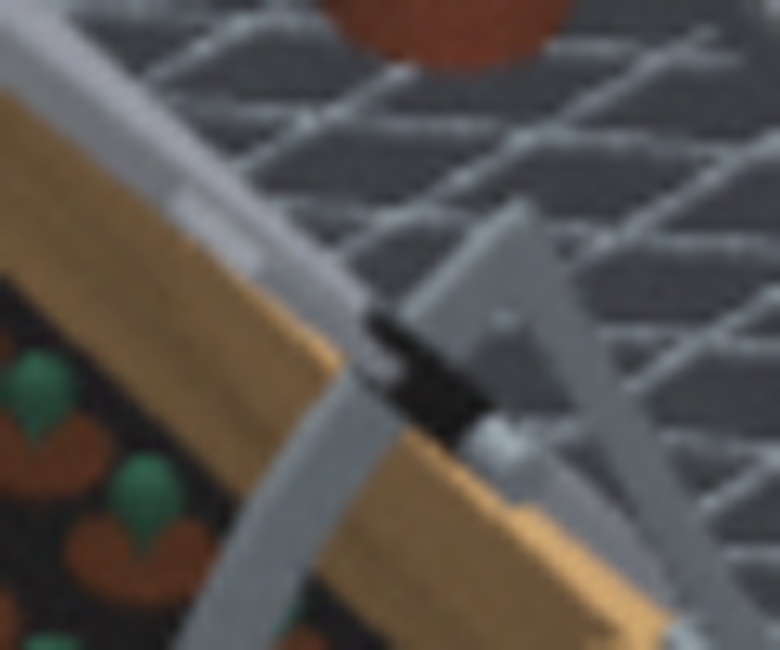

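View pics/scene9a.png

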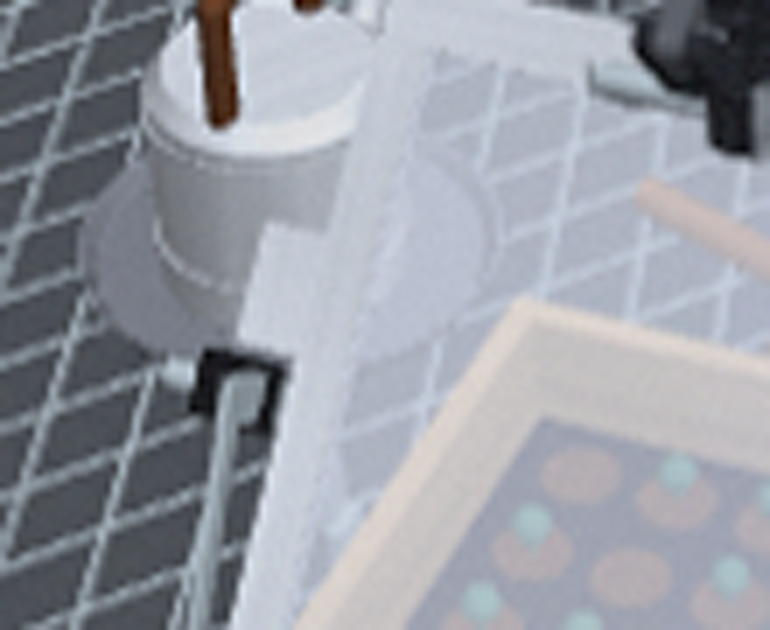

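```bash
python3 - <<'E'
from cyl import *
im=cv2.imread('pics/side9.png')[252:276,384:410]
cv2.imwrite('pics/side9b.png',cv2.resize(im,None,fx=28,fy=24,interpolation=cv2.INTER_NEAREST))
g=cv2.cvtColor(im,cv2.COLOR_BGR2GRAY)
print(g[4:20,4:24])
for th in (.8,.826,.85): print(th,[fp('side',th,r,y,o) for r,y,o in ((.145,-.15,.0025),(.145,-.15,-.0025),(.145,-.175,.0025),(.145,-.175,-.0025),(.141,-.16,.006),(.141,-.16,-.006),(.141,-.19,.006),(.141,-.19,-.006))])
E
```

```text
[[122 133 146 141 103  69  64  63  63  86 121 129 111 100  98  96  97  98
   98  99]
 [118 122 126 142 140 103  69  66  89 123 128 108  99  98  97  95  97  96
   98  97]
 [112 114 118 126 139  99  85  87 123 127 109  97  98  99  97  98  93  96
   97  97]
 [114 110 113 117 110  62  50  77 115 107  97  96  97  97  98 114 106  91
   94  97]
 [141 126 111 114 112  63  32  41  65  93  97  95  96  96  87  88  84  74
   95  97]
 [115 149 130 113 113 106  56  29  29  54  81  94  97  86  72  66  64  67
   82  94]
 [ 90 118 150 116 111 112 100  69  35  31  41  74  84  72  64  64  63  62
   70  83]
 [ 85  89 119 123  91 106 110  89  42  27  27  43  55  62  64  63  65  63
   65  79]
 [ 87  86 109 122  98  68  76  55  32  28  28  25  32  47  60  63  63  62
   65  68]
 [ 88  98 122 114 101  88  62  33  26  28  27  27  29  29  46  63  63  62
   62  62]
 [ 99 120 114 100 100  98  90  57  32  25  25  27  28  24  41  74  68  64
   63  62]
 [118 120 103  97  98  95  98  91  64  33  28  26  26  57 130 140  96 110
  102  96]
 [117 107  99  96  95  95  97  94 106  80  39  26  50 107 147 163 145 132
  113 116]
 [112 100  96  96  97  97  97  90  97 112 107  50  73 110 130 149 162 139
  120  99]
 [103  96  98  97  97  96  90  88  88  99 117 110  87  92 109 128 128 112
  105 111]
 [ 97  96  98  97 100  91  86  87  87  87  98 120 145 107  92 105 101  98
   98 109]]
0.8 [array([387.3, 257.8]), array([385.9, 259.4]), array([393.5, 263.3]), array([392.1, 265. ]), array([391.7, 259.5]), array([388.3, 263.5]), array([399.3, 266.2]), array([395.8, 270.3])]
0.826 [array([388.4, 256.5]), array([387. , 258.2]), array([394.6, 262. ]), array([393.2, 263.7]), array([392.8, 258.3]), array([389.3, 262.3]), array([400.4, 265. ]), array([396.8, 269.1])]
0.85 [array([389.5, 255.4]), array([388., 257.]), array([395.7, 260.9]), array([394.2, 262.6]), array([393.8, 257.2]), array([390.3, 261.1]), array([401.4, 263.9]), array([397.8, 267.9])]
```

View pics/side9b.png

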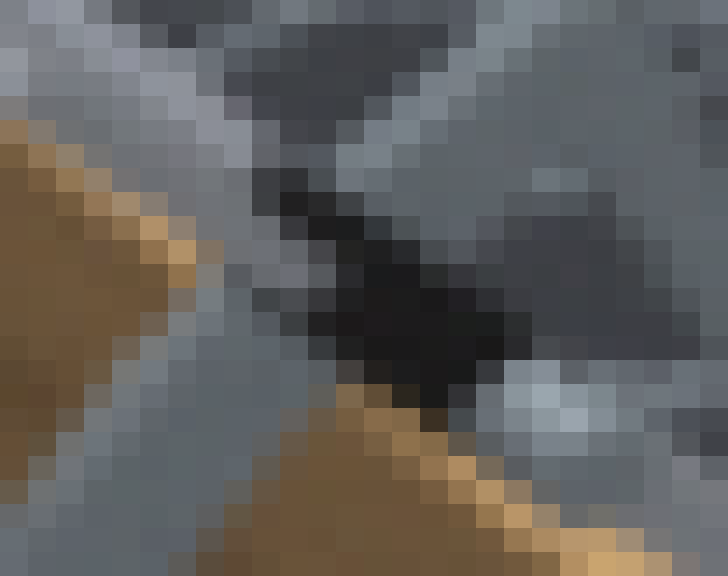

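```bash
python3 - <<'E'
from cyl import *
from scipy.ndimage import map_coordinates as mc
n=np.array([-.66,.75]);t=np.array([.75,.66])
c=np.array([392.1,260.3]) # clip outer face left-edge centre
s=np.arange(-5,5.01,.5)
for f in ('side9','s4','side8'):
    g=cv2.cvtColor(cv2.imread(f'pics/{f}.png'),cv2.COLOR_BGR2GRAY).astype(float)
    print(f,s)
    for k in np.arange(-1,6.1,1):
        p=c+k*t+s[:,None]*n
        print(k,mc(g,[p[:,1],p[:,0]],order=1).astype(int))
E
```

```text
side9 [-5.  -4.5 -4.  -3.5 -3.  -2.5 -2.  -1.5 -1.  -0.5  0.   0.5  1.   1.5
  2.   2.5  3.   3.5  4.   4.5  5. ]
-1.0 [ 63  64  67  80  92  99 107 109 112 112 113 113 115 121 132 138 131 111
  95  86  85]
0.0 [ 69  67  72  79  83  73  64  60  74  90 108 112 113 114 122 132 131 114
 100  90  86]
1.0 [100 103 103  89  76  61  44  39  54  80 105 110 111 110 109 116 122 118
 112 110 107]
2.0 [125 121 117 111  82  57  39  38  47  69  93 108 109 103  94  95 106 113
 117 116 115]
3.0 [107 105 103  92  73  50  35  33  50  74  92 106 107  92  76  79  91 100
 103 103  99]
4.0 [96 96 96 85 67 46 36 34 45 62 83 83 77 72 71 75 87 95 98 99 98]
5.0 [95 94 90 83 63 44 32 30 34 37 40 43 43 42 49 69 87 94 95 95 95]
6.0 [96 95 89 78 59 42 30 27 27 28 28 28 26 33 45 63 81 94 97 96 95]
s4 [-5.  -4.5 -4.  -3.5 -3.  -2.5 -2.  -1.5 -1.  -0.5  0.   0.5  1.   1.5
  2.   2.5  3.   3.5  4.   4.5  5. ]
-1.0 [ 61  64  71  95 112 122 128 127 129 124 121 123 121 126 142 152 157 159
 156 155 154]
0.0 [ 66  64  73  84  90  82  72  62  61  58  55  57  58  73  94 125 153 163
 158 155 154]
1.0 [ 94  97 100  87  75  62 
[... 527 characters left out ...]

  2.   2.5  3.   3.5  4.   4.5  5. ]
-1.0 [ 63  65  70  87  98 105 111 113 118 114 113 116 115 121 137 145 146 142
 140 141 142]
0.0 [ 68  63  71  80  83  73  63  54  55  52  52  54  56  70  92 119 141 144
 141 141 142]
1.0 [ 97 100 101  88  74  59  42  32  29  29  29  30  30  39  68 100 123 130
 134 134 132]
2.0 [122 118 114 109  80  56  38  31  27  27  27  27  28  37  53  78 103 114
 118 118 118]
3.0 [105 104 101  90  71  50  35  27  28  28  28  28  28  33  42  65  86  97
 101 102 100]
4.0 [95 95 94 84 69 49 35 26 26 28 28 28 27 28 44 65 83 92 96 96 96]
5.0 [95 93 88 79 62 45 32 29 28 27 27 27 28 32 45 65 85 93 95 95 95]
6.0 [94 94 88 78 61 43 29 26 26 26 26 26 27 33 44 62 80 92 96 95 94]
```

```bash
python3 -c "
from plan import *
print(plan(np.r_[.826,.836],k=.75).round(2))"
```

```text
[[ 0.43 -1.7   1.97]]
```

Call:
carry_out([
  [0,0.2,0,-0.8,0,1.0,0],
  [0,0.2,0,-0.9,0,1.0,0],
  [0,0,0,0,0,0,0],
  [0,0,0,0,0,0,0],
])

```text
time: 20.68
ee_pos: [0.6012, -0.0085, 0.3159]
tcp_rot: [-179.4, 84.1, -168.7]
wrist_force: [-6.2, -3.3, 4.6]
opening: 0.0103
```

```bash
python3 - <<'E'
from st import *
from scipy.ndimage import map_coordinates as mc
st()
for n in ('side','scene','wrist'): cv2.imwrite(f'pics/{n}10.png',vision.camera(n)[:,:,::-1])
n=np.array([-.66,.75]);t=np.array([.75,.66])
c=np.array([392.1,260.3]); s=np.arange(-5,5.01,.5)
g=cv2.cvtColor(cv2.imread('pics/side10.png'),cv2.COLOR_BGR2GRAY).astype(float)
for k in np.arange(0,6.1,1):
    p=c+k*t+s[:,None]*n
    print(k,mc(g,[p[:,1],p[:,0]],order=1).astype(int))
crop('pics/side10.png','pics/side10a.png',365,235,60,50,13)
E
```

```text
20.675 [ -0.2  22.8  40.9 113.9  -1.2  79.1] [ 0.6012 -0.0085  0.3159] [-179.4   84.1 -168.7] 0.0103 [-6.2 -3.3  4.6]
bar rel -0.1486762021054255 0.2241561690950888 0.2689806707105166 theta 0.8353360598385016
0.0 [ 68  64  72  80  83  73  65  67  84  99 108 104  94  87  98 118 127 114
 101  90  87]
1.0 [ 98 102 104  90  76  60  51  55  74  93 105 100  86  74  83 101 116 117
 113 111 108]
2.0 [125 121 116 111  83  59  47  61  85 105 107 107  88  71  67  82 103 114
 117 116 115]
3.0 [107 105 102  92  73  52  45  55  81 102 106 105  89  67  54  68  87  98
 102 102 100]
4.0 [98 98 96 85 68 49 44 51 66 79 91 83 67 55 59 70 85 93 96 97 97]
5.0 [98 96 90 80 62 45 34 35 41 44 45 43 42 41 48 68 87 94 96 97 96]
6.0 [97 96 89 78 60 43 31 29 29 28 29 28 26 34 46 64 81 92 96 96 96]
```

View pics/side10a.png

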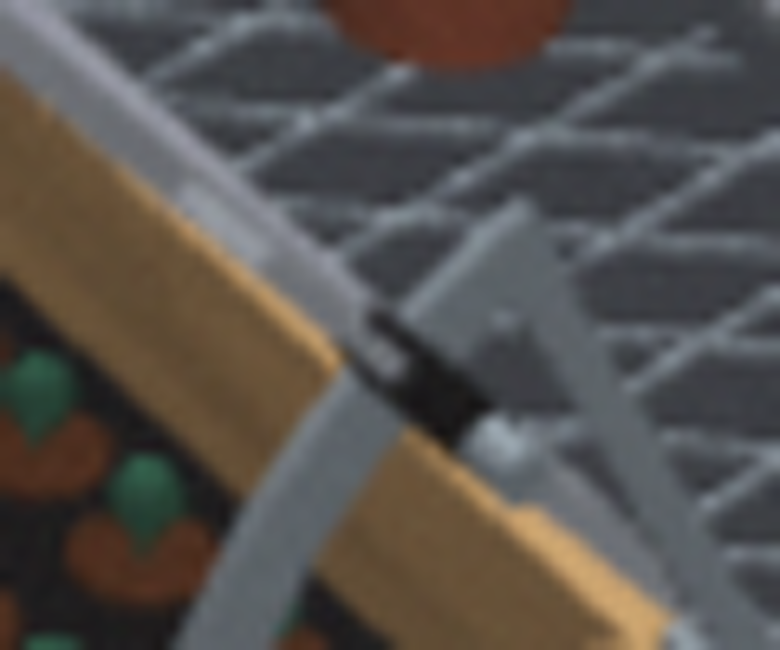

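View pics/scene10.png

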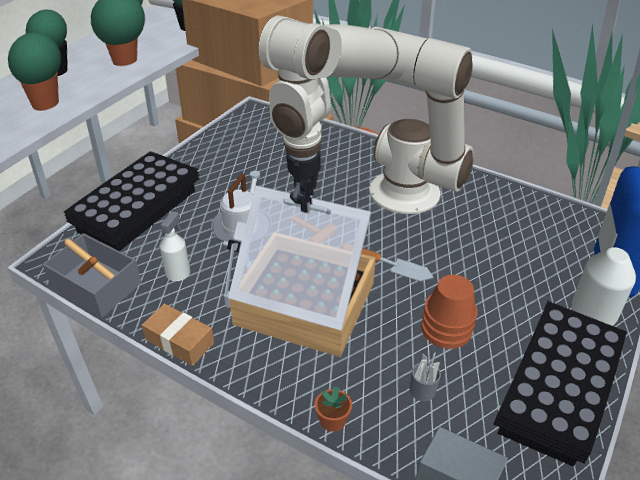

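```bash
python3 -c "
from workcell import job_done
print(job_done())"
```

```text
the job is handed in; nothing more can be done
None
```

The watering can is upright and released in the drip saucer. The lid is raised to the clip, and the gripper is still holding it by its bar. I handed the job in at about 20.8 s.

**Can:** I lifted it by its top handle and kept the tool pointing straight down throughout. The wrist view after release showed it standing upright near the saucer's centre.

**Lid:** I gripped the bar with about 50 N and raised the lid along its hinge arc, turning the tool with it.
- **Arm pose:** it puts the lid at 0.835 rad.
- **Clip:** its outer end measured about 0.837 rad in the side view and 0.827 rad in an earlier wrist view. The two disagree by about 0.01 rad.
- **Last side picture:** the pointer's end sits in the middle of the clip's thickness, at most about 0.5 mm low (0.003 rad). I went by this picture and made no further correction.

**Forces and other things:** The wrist forces reported stayed under about 15 N. In the last pictures the clip sits where it was, and I saw no sign that the other things on the bench had moved. I judged that by eye and did not measure it.

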